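Fit the blue filter cartridge in the air-filter station

ROBOT

A 6-joint arm with a two-finger parallel gripper is mounted at the origin on the work surface. World frame = base frame: x ahead of the robot, y to its left, z up, the work surface at z = 0. Lengths are in m, angles in rad, forces in N, time in s.
With the tool pointing down it reaches from about 0.375 to 0.975 m from the base axis. Payload 3.8 kg.
Tool frame: the origin (TCP) lies at the centre of the arm's flange, where the gripper is bolted on; the fingertips stand 173 mm ahead of it and the grasp point (between the pads) lies 155 mm ahead of it; z points along the fingers, x is the direction in which the jaws open and shut, and the axes are right-handed (so a half turn about z gives the same grasp; the last joint's range is limited). The gripper opens to 85 mm and grips with 20 to 120 N. Pads are 22 mm wide; open, the fingers measure 114 mm over their backs; the gripper's body (76 mm by 85 mm) begins 54 mm behind the grasp point. The pads swing forward as they close: fully open they stand 13 mm farther back than shut.
Start: joints at [-1.377, 0.264, 1.604, -0, 1.274, -0.037], TCP at [0.154, -0.657, 0.405] pointing down, gripper open.
Joint ranges: [-2.63, 2.63], [-0.94, 2.18], [0.31, 2.57], [-1.31, 4.45], [0, 2.66], [-2.55, 2.55]. Speed limits (rad/s): [2.57, 2.57, 3.14, 3.14, 3.14, 3.14].

INTERFACE

Orientations are given as [roll, pitch, yaw] about the fixed x, y, z axes, in that order (R = Rz(yaw) Ry(pitch) Rx(roll)).
In Python, from workcell import arm gives the robot as it stands.
- The arm moves only by the tool send_rows, never from a script. Its argument "rows" is text: rows parted by semicolons, each of 4 numbers parted by spaces: the shift along the tool's x, y, z in cm, then the turn about the tool's z in rad. A call has exactly 5 rows; each row shifts and turns the pose as measured when the row begins, along the tool's axes as they then stand; what a row does not reach is not made up. A row lasts 1/8 s, in which the tool goes at most 62.5 mm and 10.7 degrees, less where a joint would pass 70% of its speed; a pose out of reach is approached as far as the arm can. A call is refused whole if a number of a shift passes 6.25 or a number of a turn 0.188, either way. A call with a gripper value outside its range is refused whole. "jaw" is the opening, from 0 (shut) to 1 (fully open), set as the call begins (left out, the last holds). The fingers move at their own pace and stop on an object; the grip force is fixed at half the most. Time passes only in rows, so rows that do not move let the fingers close, or fill a call up. It gives the time, the measured TCP pose, the force and the opening at its end, in the units of the state.
- arm.observe(): the state, without advancing time (a new reading comes with each control period).
- arm.capture(name): name is "scene" or "top"; returns a dict with "pixels" (400x640x3 uint8, blue, green, red), "fx", "fy", "cx", "cy" (pixels), "origin" and "rotation" of the camera in the world. Camera axes: x right, y up, looking along -z (the intrinsics and any distortion apply to the point x, -y, -z); pixel columns grow to the right and rows downward; lengths in m; the calibration is good to about 2 mm. A picture is of the moment at which its call begins. There is no depth.
- arm.finish_job(): hands the job in, once; it reports no verdict.
The state is a dict: "clock": time; "q": joint angles; "qd": joint speeds; "effort": joint torques, N m; "position": TCP position; "eef_rot": TCP orientation; "contact_force": force on the tool from outside, world axes, zero at the start; "ft_torque": the same for the moment, N m; "opening": finger opening in m.
Only numpy, scipy, OpenCV 4.12 (cv2) and the standard library are available. Lean on these libraries where they do the work, as an engineer would, in place of code of your own. Each camera call takes 0.05 s, during which the arm holds its last target.

TASK

Stand the blue-banded filter cartridge upright in the round cup of the green air-filter station while its clamp is still open, and let go of it. Then swing the clamp arm over by its orange handle and press it down until the arm is level, so that the cartridge is driven fully home against the sprung seat; leave the clamp closed.

Things in the scene. Friction and masses are not known exactly. Their poses are not given: they have to be found in the camera images.
- cartridge_blue: White upright cylinder, 46 mm diameter, 80 mm tall, about 150 g, thin grey ribs low down, a blue band 40 to 62 mm up and a blue disc on top. Two others, the same but yellow or red, stand nearby and are not wanted. Origin: centre of its underside; z up. On the free seat its underside is 45 mm above the bench; fully home under the closed clamp 30 mm (its top then at 110 mm).
- station: Green base, 130 x 240 x 20 mm, fixed; origin on the bench under the cup's centre, z up, y towards the clamp's hinge. Round cup, 62 mm inside, flared to 80 mm at the rim, 70 mm above the bench. In it a black sprung seat, top 45 mm above the bench, sinks under 3 N (start) to 7 N. Hinge axis: along x at y = 80, z = 125 mm, between two dark posts 140 mm high.
- clamp (a joint): Clamp arm's angle, rad: 0 = closed, level over the cup, reaching to station -y; grows as it swings up; starts wide open (1.75 to 2.05), leaning away from the cup. Stops at 0 and 2.1. Stiff hinge, stays where left: 4 to 5 N at the handle moves it, about 7 N presses the cartridge home. Arm 26 mm wide, 12 thick; pad under it 80 mm from the hinge meets the cartridge at about 0.2 rad.
- clamp_handle (a point): Middle of the orange round handle bar across the end of the clamp arm: 18 mm diameter, 90 mm long along station x, 150 mm from the hinge axis. At clamp angle a it lies, in the station's frame, at x = 0, y = 80 - 150 cos a, z = 125 + 150 sin a (mm).
There are look-alikes about, which are no part of the job. What is shaped like the cartridge_blue but purple or turquoise is not meant.

How it is judged:
On the way:
1. the blue cartridge stands in the cup, let go, with the clamp still open (horizontal distance between cartridge_blue and station below 0.015 m and z of cartridge_blue in the frame of station below 0.056 m and angle between cartridge_blue's own z axis and vertical below 0.3 rad and contact force between cartridge_blue and the fingers below 0.1 N and value of joint clamp above 1 rad), for 0.2 s.
At the end, for the whole second after the job is handed in: The clamp is closed (within 0.09 rad of level) and the blue cartridge stands at rest in the cup, upright within 10 degrees, centred within 15 mm, pressed down so that its underside is less than 38 mm above the bench (fully home is 30 mm, unpressed 45 mm) (value of joint clamp below 0.09 rad and z of cartridge_blue in the frame of station below 0.038 m and horizontal distance between cartridge_blue and station below 0.015 m and angle between cartridge_blue's own z axis and vertical below 0.17 rad and linear speed of cartridge_blue below 0.02 m/s); the robot touches nothing.
It also fails if it takes over 50 s, if anything falls off the work surface, if the arm or the gripper's body presses on something with over 40 N, if the wrist force passes 120 N, or if a joint passes its speed limit or range.

## Working session

There is one attempt and no reset: what is moved stays moved. The work goes in short steps, Python scripts to look and compute and a tool call to move; the robot and the scene stay as the last step left them, time stands still between calls to the robot, and variables do not carry over. Pictures are saved under pics/ and viewed, and the job is handed in when it is done.

Besides the shell and the picture viewer there is one more tool, called after "Request:" by a JSON object that holds its "fn" and its "kwargs". send_rows: Moves the arm, as the interface text tells. Its arguments: {"type":"object","properties":{"rows":{"type":"string"},"jaw":{"type":"number"}},"required":["rows"]}

```bash
mkdir -p pics; ls; cat > h.py <<'E'
from workcell import arm
import cv2,numpy as np
def cap(n):
    c=arm.capture(n); return c
def save(c,f,box=None,s=1):
    im=np.ascontiguousarray(c["pixels"])
    if box: im=im[box[1]:box[3],box[0]:box[2]]
    if s!=1: im=cv2.resize(im,None,fx=s,fy=s,interpolation=cv2.INTER_CUBIC)
    cv2.imwrite("pics/"+f,im)
def onz(c,u,v,z):
    d=np.array([(u-c["cx"])/c["fx"],-(v-c["cy"])/c["fy"],-1.0])
    R=np.array(c["rotation"]);o=np.array(c["origin"]);d=R@d
    return o+d*(z-o[2])/d[2]
def proj(c,p):
    q=np.array(c["rotation"]).T@(np.array(p)-np.array(c["origin"]))
    return c["cx"]+c["fx"]*q[0]/-q[2], c["cy"]-c["fy"]*q[1]/-q[2]
E
python3 - <<'E'
from h import *
print(arm.observe())
for n in("scene","top"):
    c=cap(n);save(c,n+"0.png");print({k:v for k,v in c.items() if k!="pixels"})
E
```

```text
pics
{'clock': 0.0, 'q': array([-1.37689610e+00,  2.64763374e-01,  1.60539068e+00,  3.41465400e-05,
        1.27364393e+00, -3.68902020e-02]), 'qd': array([-0.00072561, -0.00042154,  0.000897  ,  0.00063752, -0.00141146,
       -0.00055455]), 'effort': array([-1.65728932e-03, -5.15115237e+01, -3.67314684e+01, -2.10682656e-04,
        1.29168096e-02,  1.27498387e-05]), 'position': array([ 0.1543493 , -0.65676879,  0.40334567]), 'eef_rot': array([-3.14147871e+00,  2.20262607e-03, -1.34001581e+00]), 'contact_force': array([ 0.13113926, -0.19184318,  0.68308237]), 'ft_torque': array([ 0.00863798, -0.02051635, -0.04986255]), 'opening': 0.08546114355039931}
{'fx': 415.46814842796886, 'fy': 415.46814842796886, 'cx': 313.17936965113284, 'cy': 198.71352602044848, 'origin': array([ 1.16429186, -0.03839303,  0.51142201]), 'rotation': array([ 1.0056203 , -0.00564885,  1.52591084])}
{'fx': 509.278308242662, 'fy': 509.278308242662, 'cx': 318.564424957331, 'cy': 205.2596721473632, 'origin': array([ 0.28987161, -0.00514891,  1.24139115]), 'rotation': array([ 0.21130072,  0.00435256, -1.61246444])}
```

```bash
sed -i 's/R=np.array(c\["rotation"\])/R=RR(c)/; s/np.array(c\["rotation"\]).T/RR(c).T/' h.py; cat >> h.py <<'E'
from scipy.spatial.transform import Rotation
def RR(c): return Rotation.from_euler('xyz',c["rotation"]).as_matrix()
E

```

```text
(no output)
```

View pics/scene0.png

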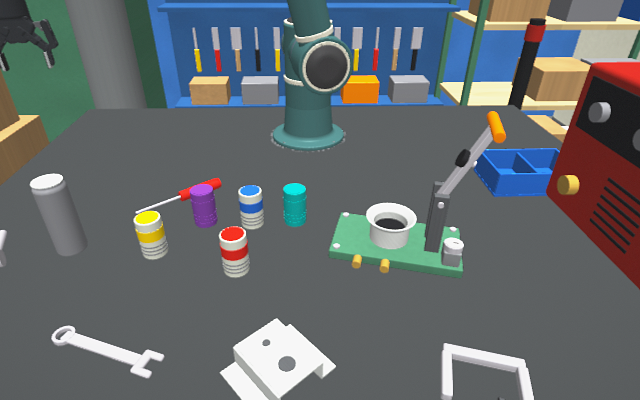

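View pics/top0.png

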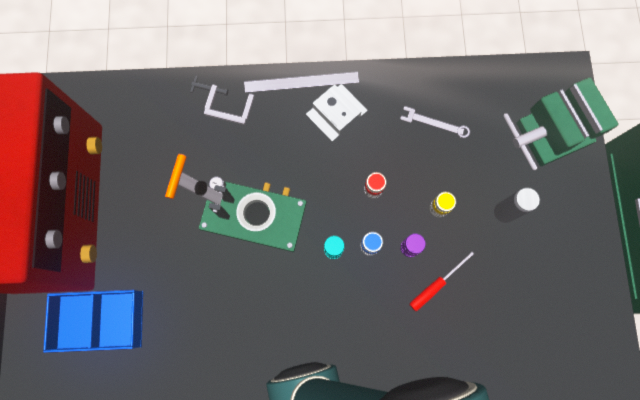

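```bash
python3 - <<'E'
from h import *
c=cap("top");save(c,"t1.png",(150,140,470,270),2.5)
s=cap("scene");save(s,"s1.png",(180,90,520,290),2.3)
E
```

```text
(no output)
```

View pics/t1.png

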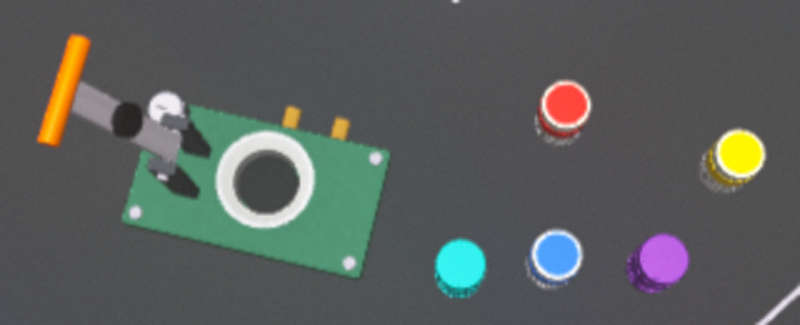

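View pics/s1.png

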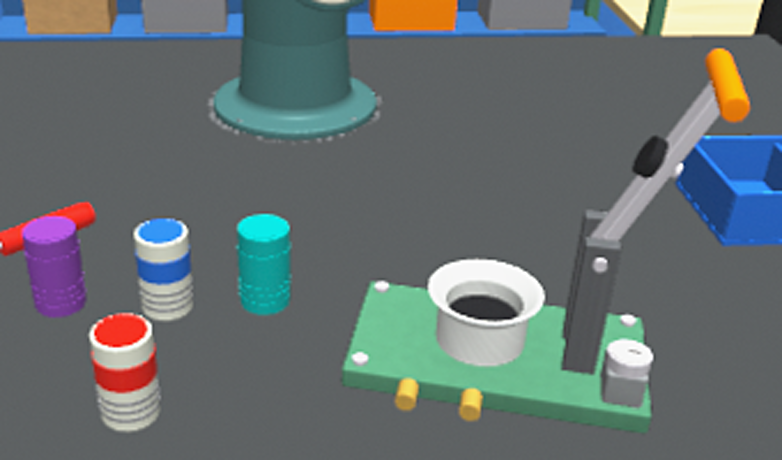

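```bash
python3 - <<'E'
from h import *
c=cap("top");s=cap("scene")
t=lambda x,y:(150+x/2.5,140+y/2.5)
ss=lambda x,y:(180+x/2.3,90+y/2.3)
for n,p,z in [("blue",(557,256),.08),("turq",(461,265),.08),("purp",(664,260),.08),("red",(565,105),.08),("cup",(265,180),.07),("scrA",(135,212),.021),("scrB",(375,158),.021),("scrC",(349,263),.021),("cornTR",(389,152),.02),("cornBR",(359,277),.02),("cornBL",(122,221),.02)]:
    print(n,onz(c,*t(*p),z).round(4))
for n,p,z in [("blue",(162,231),.08),("turq",(264,227),.08),("cup",(486,291),.07)]:
    print("S",n,onz(s,*ss(*p),z).round(4))
# handle triangulate
def ray(c,u,v):
    a=onz(c,u,v,1.0);b=onz(c,u,v,0);return a,(b-a)/np.linalg.norm(b-a)
for nm,pt,ps in [("handle",(63,90),(728,84))]:
    a,d=ray(c,*t(*pt));b,e=ray(s,*ss(*ps))
    k=np.linalg.lstsq(np.c_[d,-e],b-a,rcond=None)[0];P=a+k[0]*d;Q=b+k[1]*e
    print(nm,P,Q)
E
```

```text
blue [ 0.4466 -0.1312  0.08  ]
turq [ 0.442  -0.0428  0.08  ]
purp [ 0.4387 -0.229   0.08  ]
red [ 0.5892 -0.1479  0.08  ]
cup [0.5312 0.1369 0.07  ]
scrA [0.5149 0.2698 0.021 ]
scrB [0.5587 0.0345 0.021 ]
scrC [0.4562 0.0631 0.021 ]
cornTR [0.5644 0.0206 0.02  ]
cornBR [0.4424 0.054  0.02  ]
cornBL [0.5068 0.2826 0.02  ]
S blue [ 0.4494 -0.1294  0.08  ]
S turq [ 0.4458 -0.0408  0.08  ]
S cup [0.5361 0.1379 0.07  ]
handle [0.57189226 0.27362381 0.26147928] [0.57234117 0.27485365 0.26195836]
```

```bash
cat >> h.py <<'E'
def plan(p,yaw,n=5,lim=6.0):
    o=arm.observe();P=np.array(o["position"]);R=Rotation.from_euler('xyz',o["eef_rot"])
    y0=o["eef_rot"][2];p=np.array(p,float)
    print("t",round(o["clock"],2),"P",P.round(4),"rpy",np.array(o["eef_rot"]).round(3),"F",np.array(o["contact_force"]).round(1),"open",round(o["opening"],4))
    for i in range(n):
        d=(p-P)*100; L=np.linalg.norm(d)
        if L>lim: d*=lim/L
        dt=(yaw-y0+np.pi)%(2*np.pi)-np.pi; tz=np.clip(-dt,-.18,.18)
        l=R.inv().apply(d); print("%.1f %.1f %.1f %.2f;"%(*l,tz),end=" ")
        P=P+R.apply(l.round(1))/100;R=R*Rotation.from_euler('z',round(tz,2));y0-=round(tz,2)
    print("| left",((p-P)*1000).round(1),round(yaw-y0,3))
E
python3 -c "
from h import *
plan([.448,-.1303,.40],0,10,5.5)"
```

```text
t 0.3 P [ 0.1544 -0.657   0.4042] rpy [-3.142e+00  1.000e-03 -1.340e+00] F [-0.1 -0.7  0.9] open 0.0851
-4.1 -3.7 0.0 -0.18; -3.3 -4.4 0.0 -0.18; -2.5 -4.9 0.1 -0.18; -1.6 -5.3 0.0 -0.18; -0.6 -5.5 0.1 -0.18; 0.4 -5.5 0.0 -0.18; 1.3 -5.3 0.1 -0.18; 2.3 -5.0 0.0 -0.08; 2.7 -4.8 0.1 -0.00; 2.7 -4.8 0.0 -0.00; | left [24.9 45.9 -0.5] 0.0
```

Request:
{"fn": "send_rows", "kwargs": {"rows": "-4.1 -3.7 0 -0.18; -3.3 -4.4 0 -0.18; -2.5 -4.9 0.1 -0.18; -1.6 -5.3 0 -0.18; -0.6 -5.5 0.1 -0.18", "jaw": 1}}

```text
clock: 0.92
position: [0.288, -0.4115, 0.4013]
eef_rot: [3.142, -0.001, -0.418]
contact_force: [0.9, 0.2, -0.6]
opening: 0.0853
```

```bash
python3 -c "
from h import *
plan([.448,-.1303,.38],0,8,5.5)"
```

```text
t 0.93 P [ 0.288  -0.4115  0.4013] rpy [ 3.142e+00 -1.000e-03 -4.180e-01] F [ 0.9  0.2 -0.6] open 0.0853
0.5 -5.5 0.4 -0.18; 1.5 -5.3 0.4 -0.18; 2.4 -4.9 0.3 -0.06; 2.8 -4.7 0.4 0.00; 2.7 -4.8 0.3 0.00; 2.5 -4.2 0.3 0.00; -0.0 -0.0 0.0 0.00; -0.0 -0.0 0.0 0.00; | left [-0.5  0.3 -0.4] -0.002
```

Tracking is good.

Request:
{"fn": "send_rows", "kwargs": {"rows": "0.5 -5.5 0.4 -0.18; 1.5 -5.3 0.4 -0.18; 2.4 -4.9 0.3 -0.06; 2.8 -4.7 0.4 0; 2.7 -4.8 0.3 0"}}

```text
clock: 1.55
position: [0.4239, -0.163, 0.3846]
eef_rot: [3.138, -0.006, 0.016]
contact_force: [0.4, -0.2, -1.0]
opening: 0.0857
```

```bash
python3 -c "
from h import *
plan([.448,-.1303,.32],0,5,4)"
```

```text
t 1.55 P [ 0.4239 -0.163   0.3846] rpy [ 3.138 -0.006  0.016] F [ 0.4 -0.2 -1. ] open 0.0857
1.3 -1.7 3.4 0.02; 1.1 -1.6 3.1 -0.00; -0.0 0.0 -0.0 -0.00; -0.0 0.0 -0.0 -0.00; -0.0 0.0 -0.0 -0.00; | left [-0.1 -0.2  0.4] 0.004
```

Request:
{"fn": "send_rows", "kwargs": {"rows": "1.3 -1.7 2.5 0.02; 1.1 -1.6 2.5 0; 0 0 0 0; 0 0 0 0; 0 0 0 0"}}

```text
clock: 2.17
position: [0.4501, -0.1261, 0.3361]
eef_rot: [3.136, -0.011, 0.002]
contact_force: [0.2, -0.1, -0.7]
opening: 0.0854
```

```bash
python3 - <<'E'
from h import *
plan([.448,-.1303,.22],0,5,4)
save(cap("top"),"t2.png",(300,190,460,300),4)
save(cap("scene"),"s2.png",(180,90,340,290),3)
E
```

```text
t 2.17 P [ 0.4501 -0.1261  0.3361] rpy [ 3.136e+00 -1.100e-02  2.000e-03] F [ 0.2 -0.1 -0.7] open 0.0854
-0.1 0.1 4.0 0.00; -0.1 0.1 4.0 0.00; -0.1 0.2 3.6 0.00; -0.0 -0.0 0.0 0.00; -0.0 -0.0 0.0 0.00; | left [-0.3  0.5 -0.1] -0.002
```

View pics/s2.png

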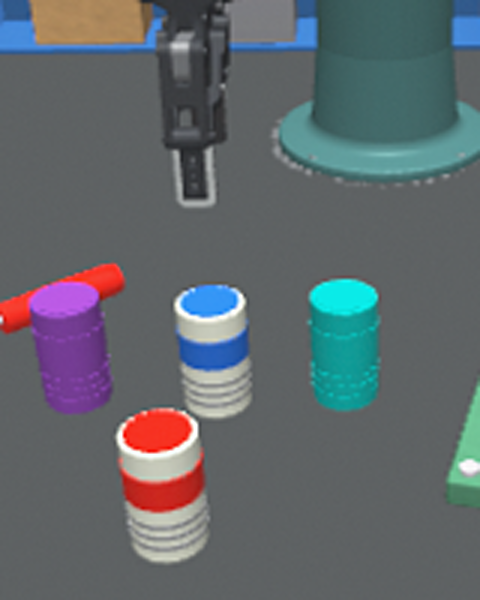

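Request:
{"fn": "send_rows", "kwargs": {"rows": "-0.1 0.1 4 0; -0.1 0.1 4 0; -0.1 0.2 3.6 0; 0 0 0.4 0; 0 0 0 0"}}

```text
clock: 2.9
position: [0.4512, -0.1347, 0.2193]
eef_rot: [3.132, -0.022, -0.002]
contact_force: [0.2, -0.5, 0.2]
opening: 0.0855
```

Request:
{"fn": "send_rows", "kwargs": {"rows": "0 0 0 0; 0 0 0 0; 0 0 0 0; 0 0 0 0; 0 0 0 0", "jaw": 0}}

```text
clock: 3.52
position: [0.4535, -0.1354, 0.2242]
eef_rot: [3.129, -0.03, -0.002]
contact_force: [0.8, -0.2, -1.2]
opening: 0.0445
```

```bash
python3 - <<'E'
from h import *
plan([.448,-.1303,.33],0,5,4)
save(cap("scene"),"s3.png",(180,90,340,290),3)
E
```

```text
t 3.52 P [ 0.4535 -0.1354  0.2242] rpy [ 3.129e+00 -3.000e-02 -2.000e-03] F [ 0.8 -0.2 -1.2] open 0.0445
-0.1 -0.1 -4.0 -0.00; -0.1 -0.2 -4.0 -0.00; -0.0 -0.1 -2.6 -0.00; -0.0 0.0 0.0 -0.00; -0.0 0.0 0.0 -0.00; | left [-0.3 -0.2 -0. ] 0.002
```

View pics/s3.png

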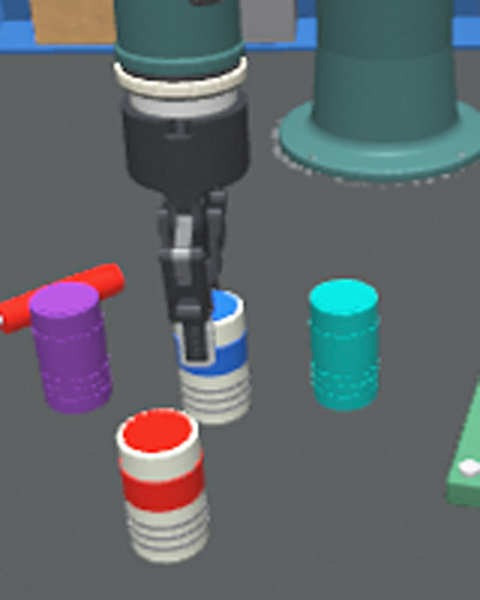

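Request:
{"fn": "send_rows", "kwargs": {"rows": "0 0 0.2 0; 0 0 0.2 0; 0 0 0.2 0; 0 -0.5 0.4 0; 0 -0.3 0.3 0", "jaw": 1}}

```text
clock: 4.2
position: [0.454, -0.1273, 0.2102]
eef_rot: [3.129, -0.03, -0.003]
contact_force: [0.3, 0.7, 0.3]
opening: 0.0853
```

```bash
python3 - <<'E'
from h import *
plan([.448,-.1303,.33],0,1,4)
save(cap("scene"),"s4.png",(180,90,340,290),3)
print(arm.observe()["q"])
E
```

```text
t 4.2 P [ 0.454  -0.1273  0.2102] rpy [ 3.129e+00 -3.000e-02 -3.000e-03] F [0.3 0.7 0.3] open 0.0853
-0.1 0.2 -4.0 -0.00; | left [-3.8 -1.5 79.9] 0.003
[-0.32495053  0.08486508  2.21435705 -0.0029986   0.81020972 -0.32018735]
```

View pics/s4.png

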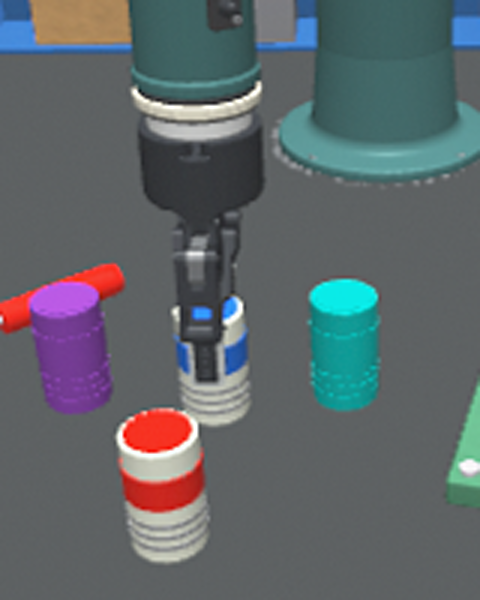

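Request:
{"fn": "send_rows", "kwargs": {"rows": "0 0 0 0; 0 0 0 0; 0 0 0 0; 0 0 0 0; 0 0 0 0", "jaw": 0}}

```text
clock: 4.88
position: [0.4538, -0.1269, 0.2101]
eef_rot: [3.129, -0.03, -0.002]
contact_force: [0.2, -0.7, -0.3]
opening: 0.0449
```

```bash
python3 - <<'E'
from h import *
plan([.45,-.12,.34],-.27,5,5)
E
```

```text
t 4.88 P [ 0.4538 -0.1269  0.2101] rpy [ 3.129e+00 -3.000e-02 -2.000e-03] F [ 0.2 -0.7 -0.3] open 0.0449
-0.0 -0.2 -5.0 0.18; -0.0 -0.2 -5.0 0.09; -0.1 -0.1 -3.0 -0.00; 0.0 -0.0 0.0 -0.00; 0.0 -0.0 0.0 -0.00; | left [ 0.3  0.1 -0. ] 0.002
```

Request:
{"fn": "send_rows", "kwargs": {"rows": "0 -0.2 -5 0; 0 -0.2 -5 0; -0.1 -0.1 -3 0; 0 0 0 0; 0 0 0 0"}}

```text
clock: 5.5
position: [0.4477, -0.1199, 0.3401]
eef_rot: [3.131, -0.025, -0.003]
contact_force: [-0.3, 0.4, -1.4]
opening: 0.045
```

```bash
python3 - <<'E'
from h import *
plan([.5335,.13,.345],-.27,8,4.5)
save(cap("scene"),"s5.png",(180,50,340,250),3)
E
```

```text
t 5.5 P [ 0.4477 -0.1199  0.3401] rpy [ 3.131e+00 -2.500e-02 -3.000e-03] F [-0.3  0.4 -1.4] open 0.045
1.5 -4.3 -0.1 0.18; 0.7 -4.5 -0.1 0.09; 0.2 -4.5 -0.1 -0.00; 0.3 -4.5 -0.1 -0.00; 0.2 -4.5 -0.1 -0.00; 0.2 -3.8 -0.0 -0.00; 0.0 0.0 -0.0 -0.00; 0.0 0.0 -0.0 -0.00; | left [ 0.4 -0.2  0.5] 0.003
```

View pics/s5.png

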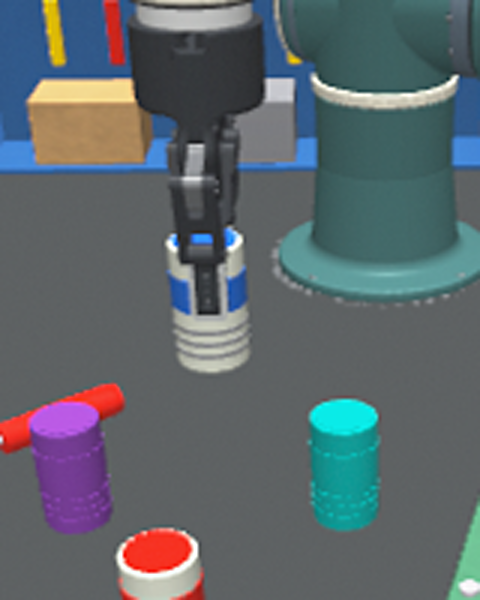

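Request:
{"fn": "send_rows", "kwargs": {"rows": "1.5 -4.3 -0.3 0.18; 0.7 -4.5 -0.3 0.09; 0.2 -4.5 -0.1 0; 0.3 -4.5 -0.1 0; 0.2 -4.5 -0.1 0"}}

```text
clock: 6.18
position: [0.5207, 0.0959, 0.3374]
eef_rot: [3.133, -0.011, -0.286]
contact_force: [1.0, -0.4, -0.9]
opening: 0.0445
```

```bash
python3 - <<'E'
from h import *
plan([.529,.139,.345],-.27,5,4.5)
E
```

```text
t 6.17 P [0.5207 0.0959 0.3374] rpy [ 3.133 -0.011 -0.286] F [ 1.  -0.4 -0.9] open 0.0445
-0.4 -4.4 -0.8 -0.02; -0.0 0.0 -0.0 0.00; -0.0 0.0 -0.0 0.00; -0.0 0.0 -0.0 0.00; -0.0 0.0 -0.0 0.00; | left [-0.2 -0.3  0.1] -0.004
```

Request:
{"fn": "send_rows", "kwargs": {"rows": "-0.2 -4.2 -0.5 -0.02; 0 0 0 0; 0 0 0 0; 0 0 0 0; 0 0 0 0"}}

```text
clock: 6.8
position: [0.529, 0.1384, 0.3333]
eef_rot: [3.126, 0.001, -0.263]
contact_force: [0.0, 0.2, -0.2]
opening: 0.0447
```

```bash
python3 - <<'E'
from h import *
plan([.531,.139,.345],-.27,1,4.5)
o=arm.observe();R=Rotation.from_euler('xyz',o["eef_rot"])
print("bottom",o["position"]+R.apply([0,0,.212]))
save(cap("scene"),"s6.png",(300,80,500,290),3)
save(cap("top"),"t6.png",(150,140,390,300),3.3)
E
```

```text
t 6.8 P [0.529  0.1384 0.3333] rpy [ 3.126e+00  1.000e-03 -2.630e-01] F [ 0.   0.2 -0.2] open 0.0447
0.2 -0.1 -1.2 0.01; | left [-0.2 -0.1 -0.3] 0.003
bottom [0.52795348 0.13527578 0.12135204]
```

View pics/s6.png

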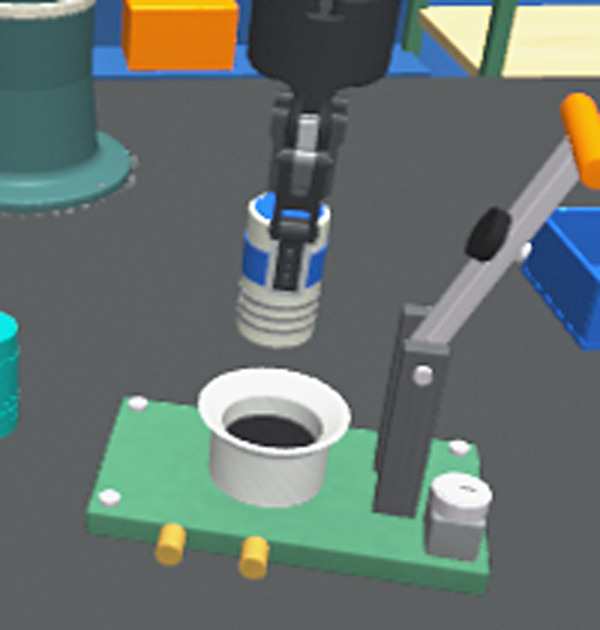

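View pics/t6.png

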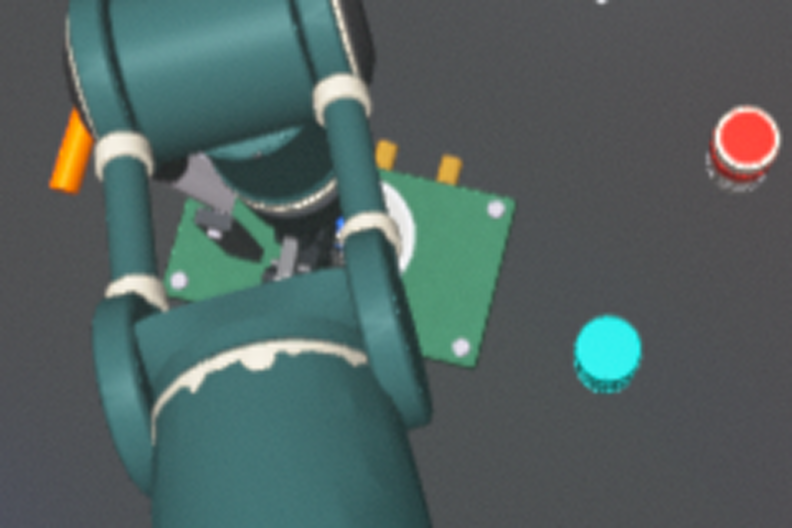

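```bash
python3 - <<'E'
from h import *
s=cap("scene")
f=lambda x,y:(300+x/3,80+y/3)
print("cup",onz(s,*f(274,412),.07)); print("bottom front edge",[onz(s,*f(277,327),z).round(4) for z in(.118,.121,.124)])
for p in [(.5335,.1373,.07),(.528,.1353,.121)]:
    u,v=proj(s,p);print((u-300)*3,(v-80)*3)
E
```

```text
cup [0.53873955 0.1374306  0.07      ]
bottom front edge [array([0.5166, 0.1387, 0.118 ]), array([0.5215, 0.1373, 0.121 ]), array([0.5264, 0.136 , 0.124 ])]
272.07829315082074 407.1798314494348
275.8674033785593 332.61579367565855
```

Request:
{"fn": "send_rows", "kwargs": {"rows": "0.5 -0.3 0.5 0; 0 0 1.5 0; 0 0 1.5 0; 0 0 1 0; 0 0 0 0"}}

```text
clock: 7.58
position: [0.5346, 0.1392, 0.2848]
eef_rot: [3.126, 0.001, -0.264]
contact_force: [-0.9, 0.1, -1.6]
opening: 0.0443
```

```bash
python3 - <<'E'
from h import *
plan([.535,.139,.345],-.27,1,4.5)
o=arm.observe();R=Rotation.from_euler('xyz',o["eef_rot"])
print("bottom",o["position"]+R.apply([0,0,.212]))
save(cap("scene"),"s7.png",(300,80,500,290),3)
E
```

```text
t 7.58 P [0.5346 0.1392 0.2848] rpy [ 3.126e+00  1.000e-03 -2.640e-01] F [-0.9  0.1 -1.6] open 0.0443
0.0 0.1 -4.5 0.01; | left [ 0.4  0.1 15.1] 0.004
bottom [0.53351223 0.13601714 0.07286645]
```

View pics/s7.png

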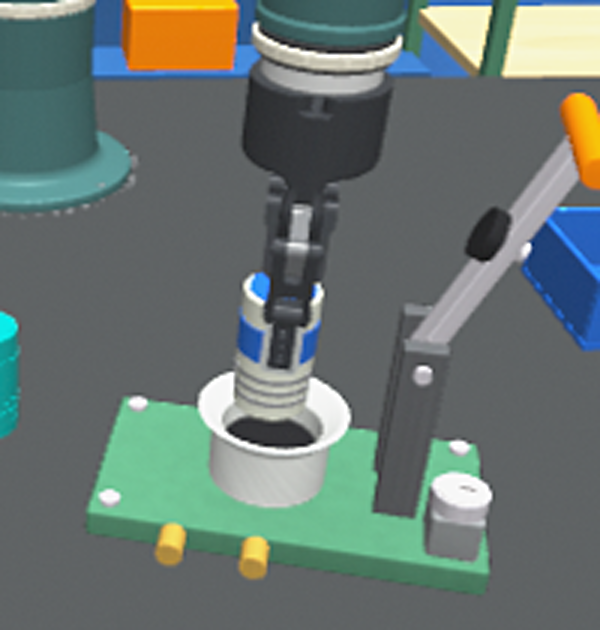

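Well aligned over the cup (cartridge bottom about (272,400), cup rim centre (274,412)). Lower to the seat.

Request:
{"fn": "send_rows", "kwargs": {"rows": "0 -0.1 1.2 0; 0 0 0.8 0; 0 0 0.4 0; 0 0 0.2 0; 0 0 0 0"}}

```text
clock: 8.25
position: [0.5355, 0.1401, 0.2585]
eef_rot: [3.127, -0.001, -0.264]
contact_force: [-0.2, -0.8, -1.3]
opening: 0.0447
```

```bash
python3 - <<'E'
from h import *
plan([.535,.139,.345],-.27,1,4.5)
o=arm.observe();R=Rotation.from_euler('xyz',o["eef_rot"])
print("bottom",o["position"]+R.apply([0,0,.212]))
save(cap("scene"),"s8.png",(300,80,500,290),3)
E
```

```text
t 8.25 P [0.5355 0.1401 0.2585] rpy [ 3.127e+00 -1.000e-03 -2.640e-01] F [-0.2 -0.8 -1.3] open 0.0447
-0.0 0.1 -4.5 0.01; | left [-0.4 -0.7 41.5] 0.004
bottom [0.53498358 0.13705562 0.04650435]
```

View pics/s8.png

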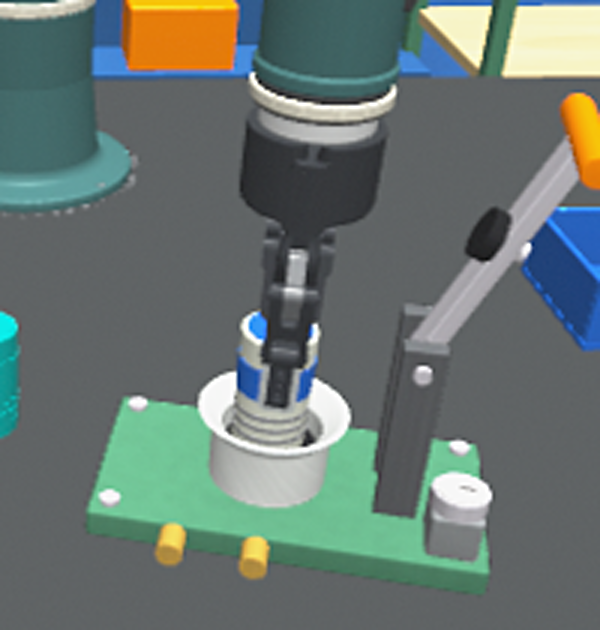

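Request:
{"fn": "send_rows", "kwargs": {"rows": "0 0 0.2 0; 0 0 0.1 0; 0 0 0.1 0; 0 0 0 0; 0 0 0 0"}}

```text
clock: 8.93
position: [0.536, 0.1401, 0.2553]
eef_rot: [3.128, -0.003, -0.264]
contact_force: [0.9, 0.0, -0.9]
opening: 0.0453
```

Request:
{"fn": "send_rows", "kwargs": {"rows": "0 0 0 0; 0 0 0 0; 0 0 0 0; 0 0 0 0; 0 0 0 0", "jaw": 1}}

```text
clock: 9.55
position: [0.5364, 0.1402, 0.256]
eef_rot: [3.129, -0.004, -0.264]
contact_force: [-0.8, 0.1, 0.1]
opening: 0.0856
```

```bash
python3 - <<'E'
from h import *
plan([.535,.139,.4],-.27,3,5)
save(cap("scene"),"s9.png",(300,80,500,290),3)
E
```

```text
t 9.55 P [0.5364 0.1402 0.256 ] rpy [ 3.129 -0.004 -0.264] F [-0.8  0.1  0.1] open 0.0856
-0.0 0.1 -5.0 0.01; -0.0 0.1 -5.0 -0.00; -0.0 0.1 -4.4 -0.00; | left [-0.5 -0.2 -0. ] 0.004
```

View pics/s9.png

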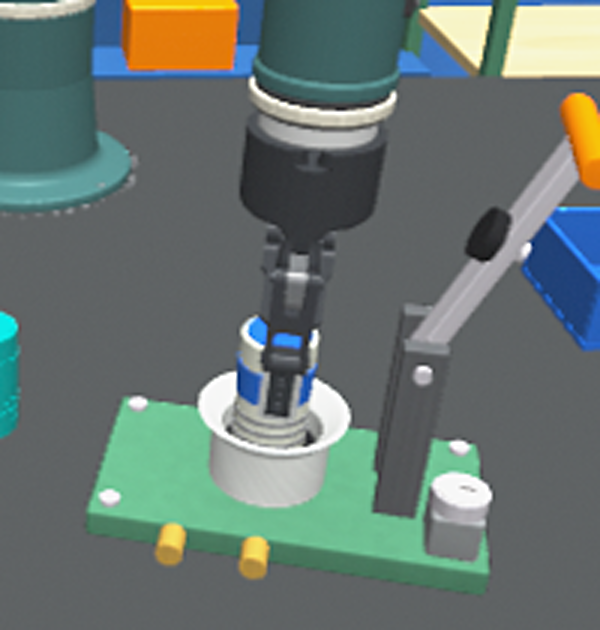

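Request:
{"fn": "send_rows", "kwargs": {"rows": "0 0 -4 0; 0 0.1 -5 0; 0 0 -5 0; 0 0 -5 -0.18; 0 0 -4 -0.18"}}

```text
clock: 10.22
position: [0.5348, 0.1421, 0.487]
eef_rot: [3.127, 0.012, 0.107]
contact_force: [0.8, -0.1, 0.7]
opening: 0.0856
```

```bash
cat >> h.py <<'E'
O=np.array([.535,.1373,0]);SX=np.array([.963,-.267,0]);SY=np.array([.267,.963,0])
def hp(a,xo=-.029,lift=0):
    return O+SX*xo+SY*(.08-.15*np.cos(a))+np.array([0,0,.125+.15*np.sin(a)+lift])
def planG(g,yaw,n=5,lim=5,L=.155):
    o=arm.observe();R=Rotation.from_euler('xyz',o["eef_rot"])
    ax=R.apply([0,0,1.]);gp=o["position"]+L*ax
    # flange target, assuming tilt remains
    print("grasp pt",gp.round(4),"target",np.round(g,4))
    plan(np.array(g)-L*ax,yaw,n,lim)
E
python3 - <<'E'
from h import *
planG(hp(2.0,lift=.05),1.30,10,5)
save(cap("scene"),"s10.png",(300,80,540,290),3)
save(cap("top"),"t10.png",(150,120,390,300),3.3)
E
```

```text
grasp pt [0.5332 0.1396 0.332 ] target [0.5451 0.2822 0.3114]
t 10.22 P [0.5348 0.1421 0.487 ] rpy [3.127 0.012 0.107] F [ 0.8 -0.1  0.7] open 0.0856
0.9 -4.9 0.6 -0.18; 1.8 -4.6 0.6 -0.18; 2.4 -3.7 0.6 -0.18; -0.0 -0.1 0.0 -0.18; -0.0 0.0 0.0 -0.18; -0.1 0.0 0.0 -0.18; 0.0 0.0 0.0 -0.11; 0.0 0.0 0.0 -0.00; 0.0 0.0 0.0 -0.00; 0.0 0.0 0.0 -0.00; | left [ 0.5  0.2 -0.3] 0.003
```

View pics/s10.png

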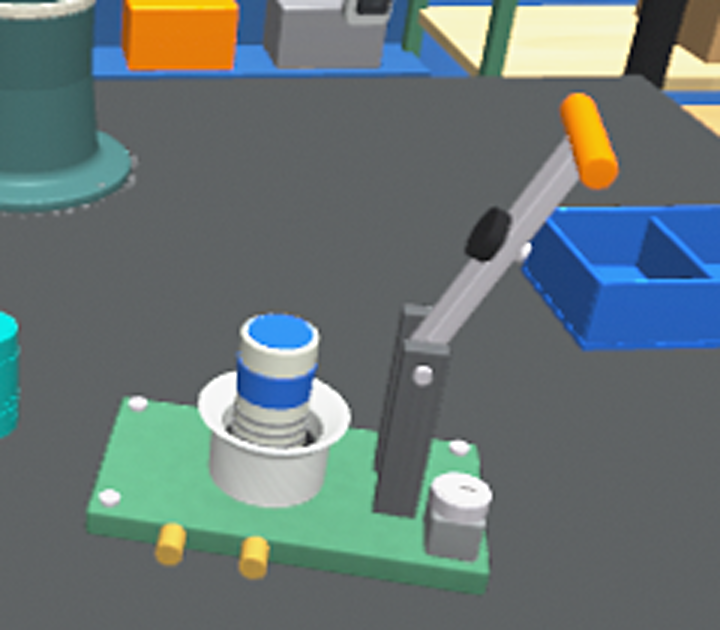

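Request:
{"fn": "send_rows", "kwargs": {"rows": "0.4 -2.5 0.2 -0.18; 0.8 -2.3 0.2 -0.18; 1.2 -2.2 0.2 -0.18; 1.6 -1.9 0.2 -0.18; 2 -1.6 0.2 -0.18"}}

```text
clock: 10.95
position: [0.5415, 0.2686, 0.477]
eef_rot: [3.136, 0.014, 1.023]
contact_force: [0.6, 0.1, 0.3]
opening: 0.0853
```

```bash
python3 - <<'E'
from h import *
planG(hp(2.0,lift=.055),1.30,5,5)
E
```

```text
grasp pt [0.5411 0.2663 0.322 ] target [0.5451 0.2822 0.3164]
t 10.95 P [0.5415 0.2686 0.477 ] rpy [3.136 0.014 1.023] F [0.6 0.1 0.3] open 0.0853
1.6 -0.5 0.5 -0.18; -0.0 0.0 0.0 -0.10; -0.0 -0.0 0.0 0.00; -0.0 -0.0 0.0 0.00; -0.0 -0.0 0.0 0.00; | left [-0.1 -0.3 -0.3] -0.003
```

Request:
{"fn": "send_rows", "kwargs": {"rows": "1.3 -0.5 0.3 -0.18; 0 0 0 -0.1; 0 0 0 0; 0 0 0 0; 0 0 0 0"}}

```text
clock: 11.58
position: [0.5432, 0.2843, 0.4684]
eef_rot: [-3.138, 0.02, 1.308]
contact_force: [1.0, -1.2, -0.0]
opening: 0.0857
```

```bash
python3 - <<'E'
from h import *
planG(hp(2.0,lift=.0),1.30,5,5)
save(cap("scene"),"s11.png",(400,50,600,200),4)
save(cap("top"),"t11.png",(130,100,330,250),4)
E
```

```text
grasp pt [0.5418 0.2815 0.3134] target [0.5451 0.2822 0.2614]
t 11.57 P [0.5432 0.2843 0.4684] rpy [-3.138  0.02   1.308] F [ 1.  -1.2 -0. ] open 0.0857
0.2 0.3 5.0 0.01; 0.1 0.0 0.2 -0.00; -0.0 0.0 -0.0 -0.00; -0.0 0.0 -0.0 -0.00; -0.0 0.0 -0.0 -0.00; | left [ 0.1 -0.5  0. ] 0.002
```

View pics/s11.png

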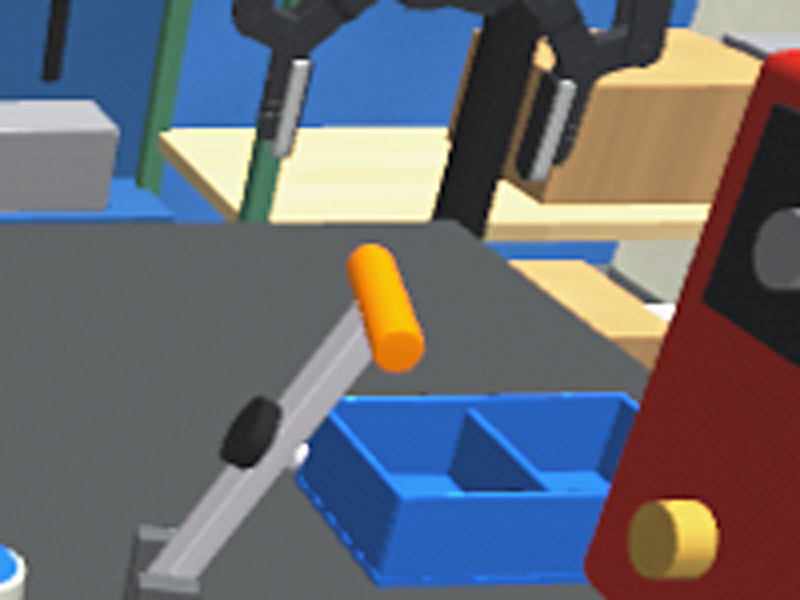

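View pics/t11.png

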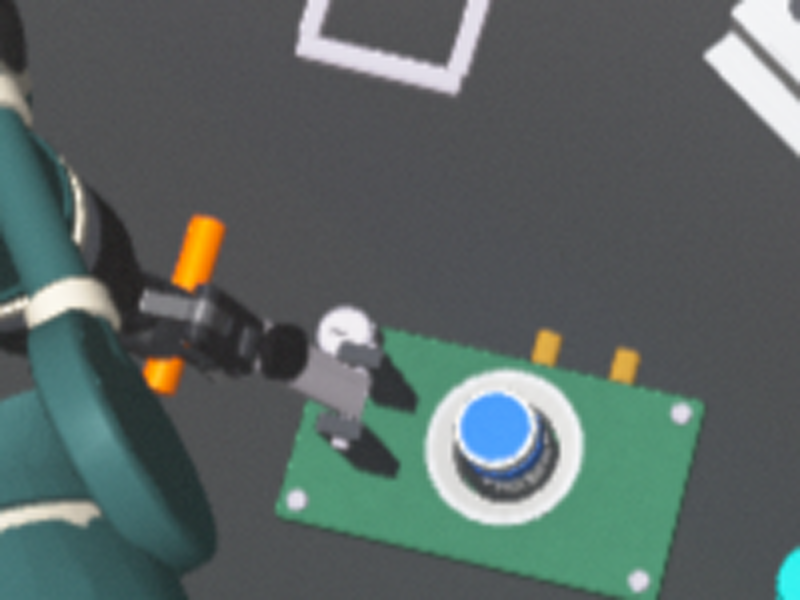

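Request:
{"fn": "send_rows", "kwargs": {"rows": "0.2 0.3 2.5 0.01; 0.1 0 2 0; 0 0 0.8 0; 0 0 0 0; 0 0 0 0"}}

```text
clock: 12.3
position: [0.5469, 0.2852, 0.4156]
eef_rot: [-3.14, 0.018, 1.296]
contact_force: [-1.0, 1.1, 1.0]
opening: 0.0855
```

```bash
python3 - <<'E'
from h import *
planG(hp(2.0,lift=.0),1.30,1,5)
save(cap("scene"),"s12.png",(400,50,600,200),4)
E
```

```text
grasp pt [0.546  0.2826 0.2606] target [0.5451 0.2822 0.2614]
t 12.3 P [0.5469 0.2852 0.4156] rpy [-3.14   0.018  1.296] F [-1.   1.1  1. ] open 0.0855
-0.1 -0.1 -0.1 -0.00; | left [ 0.4  0.3 -0.3] 0.004
```

View pics/s12.png

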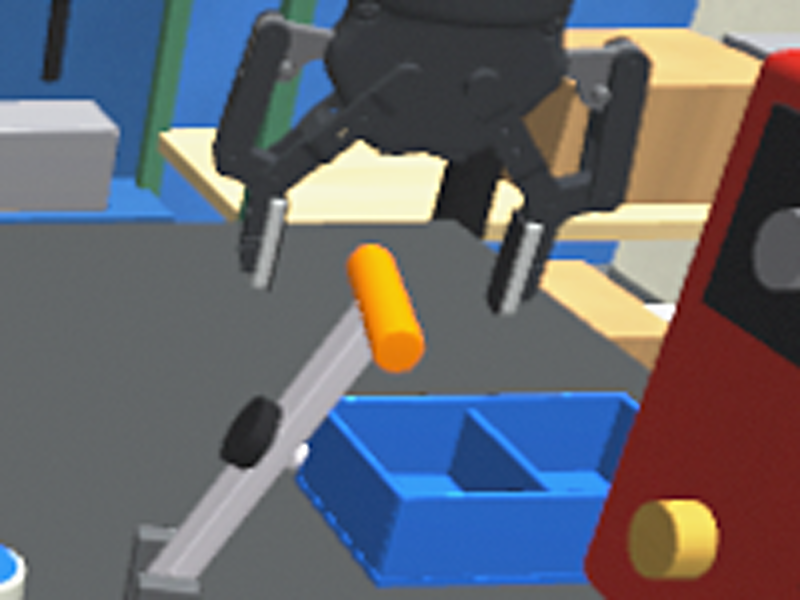

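Request:
{"fn": "send_rows", "kwargs": {"rows": "0 0 0.4 0; 0 0 0 0; 0 0 0 0; 0 0 0 0; 0 0 0 0", "jaw": 0}}

```text
clock: 12.98
position: [0.547, 0.2848, 0.4129]
eef_rot: [3.141, 0.017, 1.296]
contact_force: [-0.3, -0.1, -0.8]
opening: 0.0165
```

```bash
python3 - <<'E'
from h import *
planG(hp(2.0,lift=.0),1.30,1,5)
save(cap("scene"),"s13.png",(400,50,600,200),4)
E
```

```text
grasp pt [0.5463 0.2822 0.2579] target [0.5451 0.2822 0.2614]
t 12.97 P [0.547  0.2848 0.4129] rpy [3.141 0.017 1.296] F [-0.3 -0.1 -0.8] open 0.0165
-0.0 -0.1 -0.4 -0.00; | left [-0.3 -0.3 -0.5] 0.004
```

View pics/s13.png

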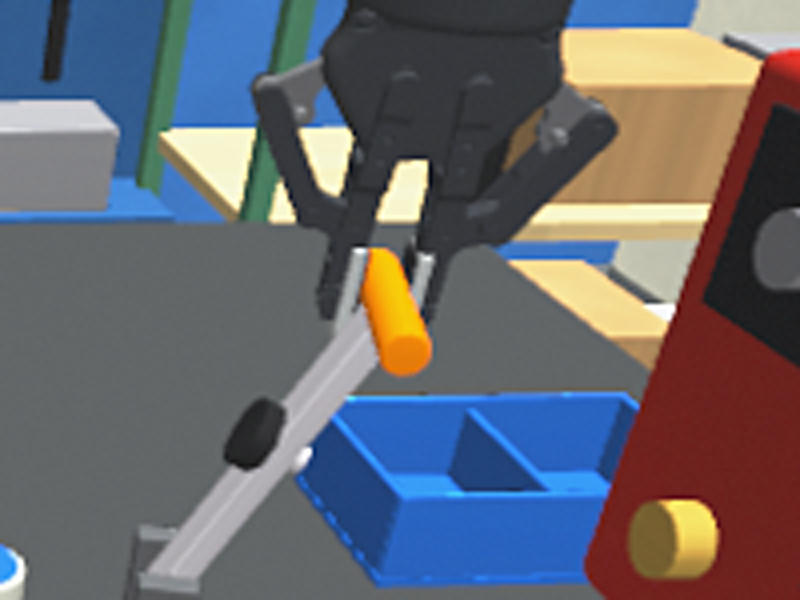

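```bash
cat >> h.py <<'E'
def arc(angs,lift=-.0035,xo=-.028,yaw=1.30,L=.155):
    o=arm.observe();R=Rotation.from_euler('xyz',o["eef_rot"]);P=np.array(o["position"])
    gp=P+R.apply([0,0,L]);r=gp-O
    a=np.arctan2(gp[2]-lift-.125,.08-r@SY)
    print("t",round(o["clock"],2),"gp st",np.round([r@SX,r@SY,gp[2]],4),"rad",round(np.hypot(gp[2]-lift-.125,.08-r@SY),4),"ang",round(a,3),"rpy",np.round(o["eef_rot"],3),"F",np.round(o["contact_force"],1),"op",round(o["opening"],4))
    for b in angs:
        l=R.inv().apply(hp(b,xo,lift)-gp)*100
        print("%.1f %.1f %.1f 0;"%tuple(l),end=" "); gp=gp+R.apply(l.round(1))/100
    print()
E
python3 - <<'E'
from h import *
arc([1.9,1.75,1.6,1.45,1.3])
E
```

```text
t 13.03 gp st [-0.0278  0.1426  0.2579] rad 0.15 ang 2.001 rpy [3.141 0.017 1.296] F [ 0.1 -1.  -0.1] op 0.0161
-1.4 -0.0 -0.5 0; -2.2 -0.0 -0.6 0; -2.3 0.0 -0.2 0; -2.2 0.0 0.2 0; -2.2 0.0 0.5 0;
```

Request:
{"fn": "send_rows", "kwargs": {"rows": "-1.4 0 -0.5 0; -2.2 0 -0.6 0; -2.3 0 -0.2 0; -2.2 0 0.2 0; -2.2 0 0.5 0"}}

```text
clock: 13.65
position: [0.5208, 0.1951, 0.4282]
eef_rot: [3.134, -0.024, 1.298]
contact_force: [-1.5, 8.5, 3.7]
opening: 0.0161
```

```bash
python3 - <<'E'
from h import *
arc([1.2,1.05,.9,.75,.6])
save(cap("scene"),"s14.png",(340,50,540,250),3)
E
```

```text
t 13.65 gp st [-0.0279  0.0555  0.2733] rad 0.1538 ang 1.411 rpy [ 3.134 -0.024  1.298] F [-1.5  8.5  3.7] op 0.0161
-3.0 -0.0 1.1 0; -2.1 -0.0 0.9 0; -1.9 -0.0 1.3 0; -1.6 -0.0 1.5 0; -1.5 -0.0 1.7 0;
```

View pics/s14.png

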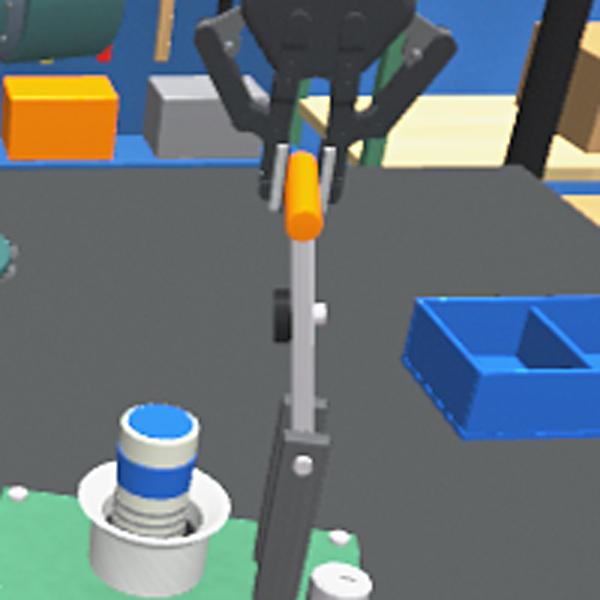

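Request:
{"fn": "send_rows", "kwargs": {"rows": "-2 0 0.7 0; -2.1 0 0.9 0; -2 0 1.2 0; -1.8 0 1.5 0; -1.6 0 1.7 0"}}

```text
clock: 14.32
position: [0.4955, 0.1087, 0.3785]
eef_rot: [3.126, -0.051, 1.298]
contact_force: [-6.2, 1.2, 9.2]
opening: 0.0162
```

```bash
python3 - <<'E'
from h import *
arc([.8,.7,.6,.5,.4])
save(cap("scene"),"s15.png",(340,50,540,250),3)
E
```

```text
t 14.32 gp st [-0.0279 -0.0302  0.2238] rad 0.1503 ang 0.748 rpy [ 3.126 -0.051  1.298] F [-6.2  1.2  9.2] op 0.0162
0.6 0.0 -0.5 0; -1.1 -0.0 1.0 0; -0.9 -0.0 1.2 0; -0.9 -0.0 1.2 0; -0.7 -0.1 1.3 0;
```

View pics/s15.png

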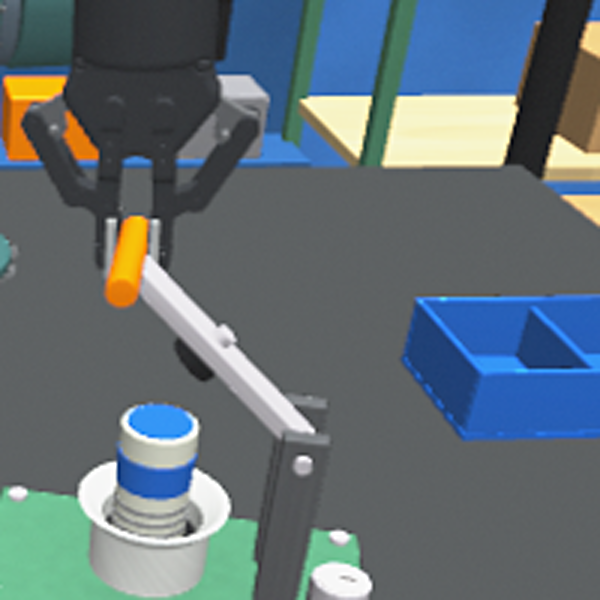

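```bash
python3 - <<'E'
from h import *
arc([.65,.52,.4,.3,.22])
E
```

```text
t 14.38 gp st [-0.028  -0.0322  0.2214] rad 0.1502 ang 0.728 rpy [ 3.126 -0.049  1.297] F [-5.2 -2.9  6.5] op 0.016
-0.8 -0.0 0.9 0; -1.1 -0.0 1.5 0; -0.9 -0.1 1.6 0; -0.6 0.0 1.4 0; -0.3 0.0 1.1 0;
```

Request:
{"fn": "send_rows", "kwargs": {"rows": "-0.8 0 0.9 0; -1.1 0 1.5 0; -0.9 -0.1 1.6 0; -0.6 0 1.4 0; -0.3 0 1.1 0"}}

```text
clock: 15.0
position: [0.4857, 0.0758, 0.3163]
eef_rot: [3.123, -0.06, 1.295]
contact_force: [-6.3, -4.7, 10.1]
opening: 0.0162
```

```bash
python3 - <<'E'
from h import *
arc([.2,.15,.1,.05,.0])
save(cap("scene"),"s16.png",(320,80,520,280),3)
E
```

```text
t 15.0 gp st [-0.0281 -0.0632  0.1616] rad 0.1487 ang 0.273 rpy [ 3.123 -0.06   1.295] F [-6.3 -4.7 10.1] op 0.0162
-0.4 -0.0 1.0 0; -0.2 -0.0 0.7 0; -0.1 -0.0 0.8 0; -0.1 -0.0 0.7 0; -0.1 -0.1 0.8 0;
```

View pics/s16.png

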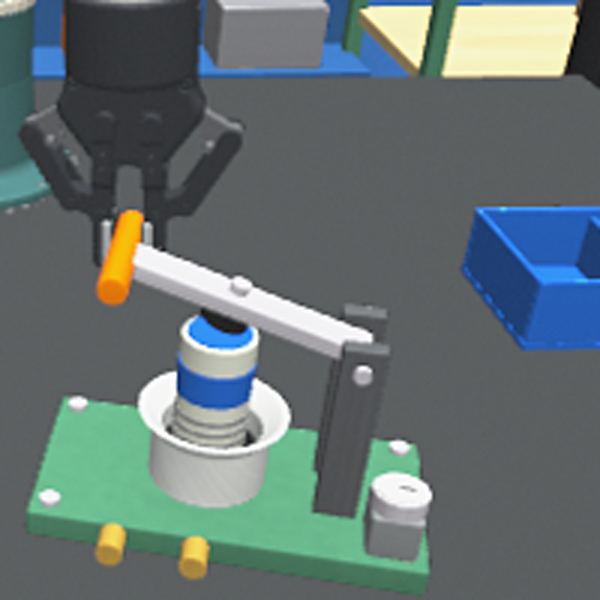

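Pad is about to meet the cartridge. Press on down.

Request:
{"fn": "send_rows", "kwargs": {"rows": "-0.3 0 0.9 0; -0.2 0 0.8 0; -0.1 0 0.8 0; -0.1 0 0.8 0; 0 0 0.8 0"}}

```text
clock: 15.68
position: [0.4842, 0.0698, 0.279]
eef_rot: [3.124, -0.06, 1.294]
contact_force: [-6.8, -6.8, 11.1]
opening: 0.0162
```

```bash
python3 - <<'E'
from h import *
arc([.05,.0])
save(cap("scene"),"s17.png",(320,80,520,280),3)
E
```

```text
t 15.68 gp st [-0.0281 -0.0693  0.1243] rad 0.1493 ang 0.018 rpy [ 3.124 -0.06   1.294] F [-6.8 -6.8 11.1] op 0.0162
-0.0 0.0 -0.5 0; -0.1 0.0 0.8 0;
```

View pics/s17.png

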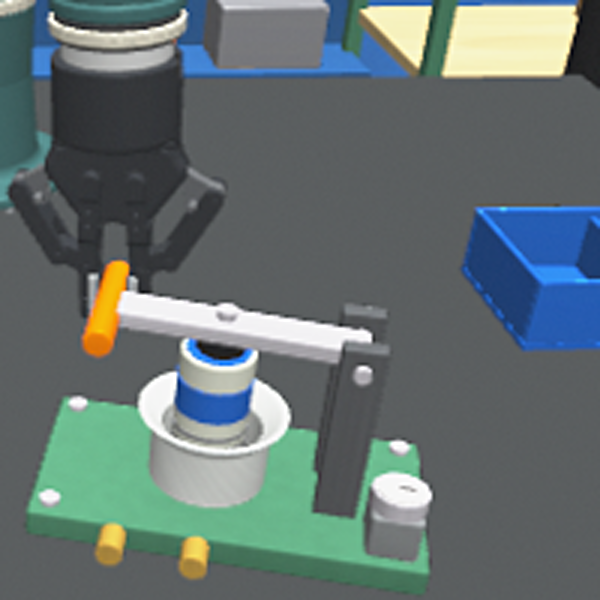

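Request:
{"fn": "send_rows", "kwargs": {"rows": "0 0 0.4 0; 0 0 0.4 0; 0 0 0.3 0; 0 0 0.3 0; 0 0 0.2 0"}}

```text
clock: 16.35
position: [0.4844, 0.0696, 0.2701]
eef_rot: [3.125, -0.059, 1.294]
contact_force: [-7.6, -2.2, 11.3]
opening: 0.0163
```

```bash
python3 - <<'E'
from h import *
arc([.05,.0])
s=cap("scene");save(s,"s18.png",(320,80,520,280),3)
for a in(0,.05,.1):
  for x in(-.045,.045):
    u,v=proj(s,hp(a,x)); print(a,x,round((u-320)*3),round((v-80)*3))
E
```

```text
t 16.35 gp st [-0.0281 -0.0696  0.1154] rad 0.1497 ang -0.041 rpy [ 3.125 -0.059  1.294] F [-7.6 -2.2 11.3] op 0.0163
0.1 0.0 -1.4 0; -0.1 0.0 0.8 0; 
0 -0.045 116 284
0 0.045 95 358
0.05 -0.045 117 274
0.05 0.045 96 347
0.1 -0.045 119 263
0.1 0.045 98 336
```

View pics/s18.png

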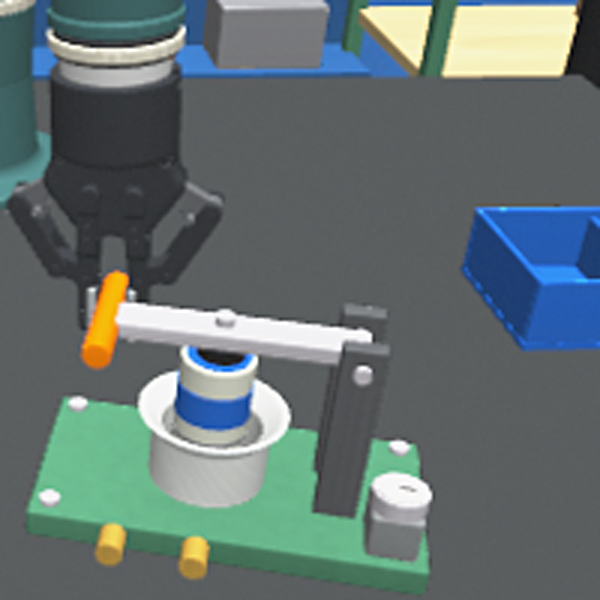

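Request:
{"fn": "send_rows", "kwargs": {"rows": "0 0 0.4 0; 0 0 0.4 0; 0 0 0.5 0; 0 0 0.5 0; 0 0 0.5 0"}}

```text
clock: 17.02
position: [0.4852, 0.0697, 0.2697]
eef_rot: [3.129, -0.057, 1.296]
contact_force: [-18.8, -6.0, 34.7]
opening: 0.0165
```

Request:
{"fn": "send_rows", "kwargs": {"rows": "0 0 0 0; 0 0 0 0; 0 0 0 0; 0 0 0 0; 0 0 0 0", "jaw": 0.45}}

```text
clock: 17.65
position: [0.4857, 0.0698, 0.271]
eef_rot: [3.127, -0.059, 1.296]
contact_force: [-0.2, -0.9, 0.3]
opening: 0.0384
```

```bash
python3 - <<'E'
from h import *
arc([.05,.0])
s=cap("scene");save(s,"s19.png",(320,80,520,280),3)
E
```

```text
t 17.65 gp st [-0.0271 -0.0691  0.1163] rad 0.1492 ang -0.035 rpy [ 3.127 -0.059  1.296] F [-0.2 -0.9  0.3] op 0.0384
0.0 -0.1 -1.3 0; -0.1 0.0 0.8 0;
```

View pics/s19.png

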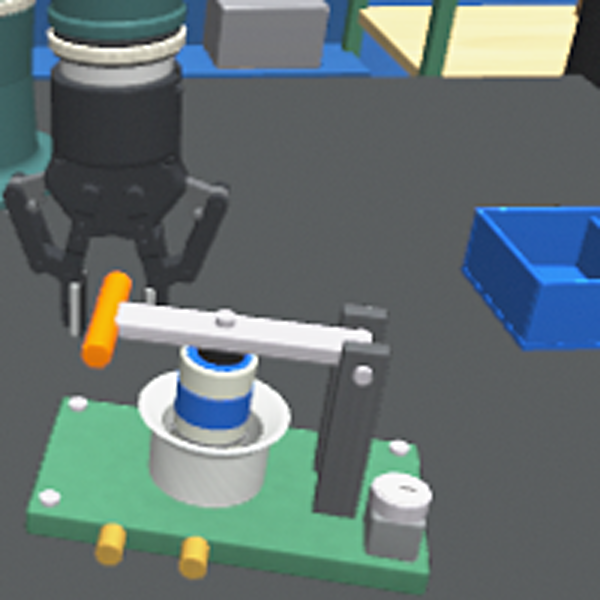

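Free of contact. Retreat straight up.

Request:
{"fn": "send_rows", "kwargs": {"rows": "0 0 -2 0; 0 0 -3 0; 0 0 -4 0; 0 0 -4 0; 0 0 0 0"}}

```text
clock: 18.32
position: [0.4813, 0.0628, 0.4021]
eef_rot: [3.132, -0.057, 1.295]
contact_force: [0.1, 0.6, 0.2]
opening: 0.0386
```

```bash
python3 - <<'E'
from h import *
arc([.05])
s=cap("scene");save(s,"s20.png",(320,80,520,280),3)
c=cap("top");save(c,"t20.png",(150,120,390,300),3.3)
for a in(0,.05,.1):
  print(a,[tuple(((np.array(proj(s,hp(a,x)))-[320,80])*3).round()) for x in(-.045,.045)])
E
```

```text
t 18.32 gp st [-0.0303 -0.0772  0.2473] rad 0.2014 ang 0.675 rpy [ 3.132 -0.057  1.295] F [0.1 0.6 0.2] op 0.0386
0.1 0.1 11.9 0; 
0 [(np.float64(116.0), np.float64(284.0)), (np.float64(95.0), np.float64(358.0))]
0.05 [(np.float64(117.0), np.float64(274.0)), (np.float64(96.0), np.float64(347.0))]
0.1 [(np.float64(119.0), np.float64(263.0)), (np.float64(98.0), np.float64(336.0))]
```

View pics/s20.png

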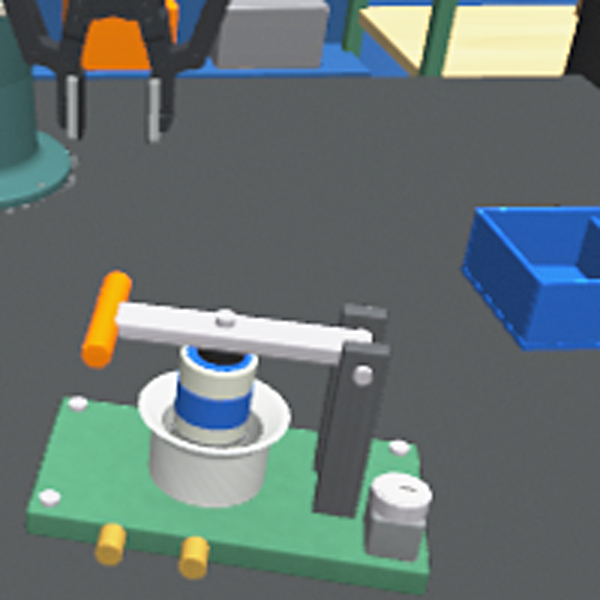

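View pics/t20.png

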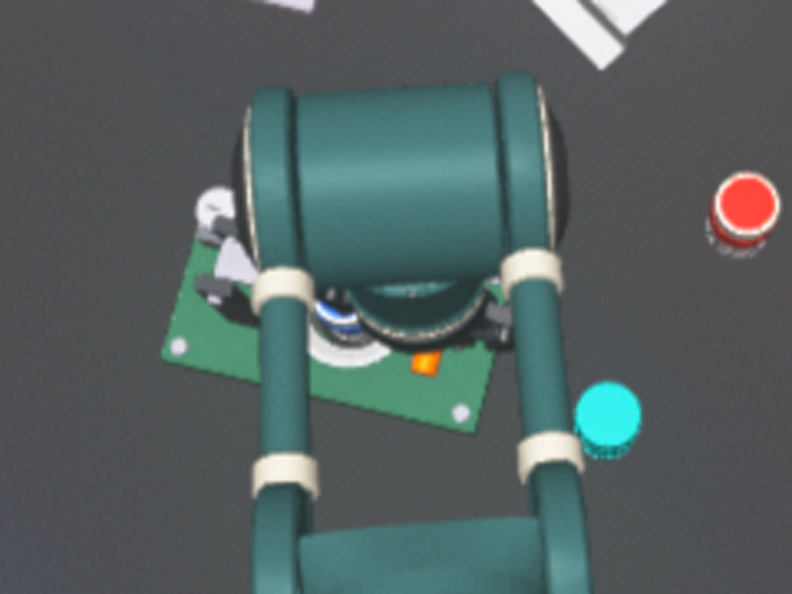

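```bash
python3 - <<'E'
from h import *
c=cap("top");s=cap("scene")
print(onz(c,130+496/4,100+430/4,.125),"cup",onz(c,130+504/4,100+447/4,.07))
print("scene: top disc",onz(s,320+219/3,80+358/3,.11),"cup",onz(s,320+214.5/3,80+411/3,.07))
E
```

```text
[0.53036922 0.13451256 0.125     ] cup [0.53182151 0.13685372 0.07      ]
scene: top disc [0.53931022 0.13605256 0.11      ] cup [0.53767797 0.13796106 0.07      ]
```

Centred to within about 3 mm in both cameras. The clamp is level and the gripper is clear, so I'm handing in.

```bash
python3 -c "
from h import *
print(arm.finish_job())"
```

```text
the job is handed in; nothing more can be done
None
```

I stood the blue-banded cartridge upright in the cup and let go of it with the clamp still open at about 2.0 rad. I then gripped the orange handle, swung the clamp over and pressed it down onto its stop. The job was handed in at about 18.5 s; it reports no verdict.

- **Pressed home:** against the stop the wrist force rose to about 35 N on the vertical axis and the arm stopped moving down.
- **Clamp closed:** after release the handle ends in the scene picture matched a clamp angle of about 0 to 0.03 rad (limit 0.09). The clamp stayed there.
- **Cartridge:** it stands upright, with its top about 3 mm or less off the cup's centre in both cameras. The top-camera reading is from before the clamp was closed, because the arm hid the cup afterwards. I did not measure the underside height directly; fully home is inferred from the clamp being level.
- **Gripper:** it is about 13 cm above where it let go of the handle and touches nothing (contact force near 0).

- **First grasp off-centre:** my first grasp on the cartridge was about 7 mm off centre, so I opened, shifted and gripped again before lifting.
- **Camera disagreement:** the two cameras differ by about 5 mm on the cup's position, so I used a value between them.
- **Tool tilt:** the tool tilted by up to about 0.06 rad while moving the clamp, with no visible effect.

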